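# Press the sprung corner of the tilt plate to its mark

## Task

Check the spring of the engraver's tilt plate: with the fingertips press down its sprung corner, the one with the round button on it, until the pointer at the opposite end has risen level with the tip of the brass marker on the scale. Keep it level there for a full second without running well past the marker, then let go so that the plate springs back to rest. Only press: do not pull the plate up, shift the marker or move anything lying around.

Things in the scene. Friction and masses are not known exactly. Their poses are not given: they have to be found in the camera images.
- tilt_mount: Fixed dark steel base of the tilt mount, 345 mm long along its y axis and 12 mm thick, 210 mm wide over the two pivot posts. Origin: on the table surface, under the middle of the hinge line. Its x axis is the hinge line; its -y end carries the sprung corner, its +y end the upright white scale (6 x 56 x 135 mm, from 12 to 147 mm above the table, centred at x -12, y 198 mm; the pointer moves 9 mm in front of it on the +x side).
- tilt_plate (a joint): Tilt of the aluminium plate (130 x 130 x 8 mm, standing cornerwise: hinged along one diagonal, its middle plane 62 mm above the table). 0 = at rest, level; grows (rad) as the button corner goes down and the pointer goes up; stops at 0.42 and, if pulled up, at -0.06. A damped spring of 2.4 N m/rad at the hinge brings it back to 0.
- press_button: Round black button, 24 mm wide and 8 mm high, seated on a stiff rubber foot (gives under 1 mm) on the plate near its -y corner, 73 mm from the hinge line. Origin: centre of its underside, on the plate's top face (66 mm above the table at rest). It takes about 33 N per radian of tilt to press, 5 to 10 N at the marker.
- button_top (a point): Centre of the button's top face (a flat 14 mm wide), the place to press; 74 mm above the table at rest, y -73 mm in the mount's frame. It sinks about 0.38 mm for each mm that the pointer rises.
- pointer_tip (a point): Tip of the slim pointer (a steel arm ending in a black 4 x 3 mm finger) that sticks out of the plate's +y corner, 190 mm from the hinge line; 62 mm above the table at rest. Its height is what is compared with the marker.
- marker_tip (a point): Tip of the brass marker, a small wedge on a 14 mm wide, 22 mm high block at the scale's +y edge, pointing to -y at the pointer; 4 mm beyond the resting pointer's end and 26 to 52 mm above its height at the start.
- jar: Loose small glass jar with metal lid, 42 mm wide, 52 mm high. Origin: centre of its underside. Leave alone.
- bur_block: Loose wooden block 70 x 40 x 24 mm full of thin steel burs standing up to 42 mm. Origin: centre of its underside. Leave alone.
- bench_block: Loose steel bench block 50 x 50 x 20 mm. Origin: centre of its underside. Leave alone.
- graver: Loose graver lying flat, about 125 mm long along its x, wooden handle 22 mm high at -x. Origin: on the table, 62 mm from the handle's end. Leave alone.
- hammer: Loose hammer lying on the table to the robot's right. Leave alone.
- screwdriver: Loose screwdriver lying on the table to the robot's left. Leave alone.
- tool_cup: Loose metal cup, 72 mm wide, 85 mm high, standing to the robot's left. Origin: centre of its underside. Leave alone.

How it is judged:
On the way, in this order (a step that is already met when the one before it is completed fails the run):
1. the fingers, pressing on the button, hold the pointer level with the marker tip (within 6 mm) for 0.8 s (z of pointer_tip in the frame of marker_tip between -0.006 and 0.006 m and contact force between the fingers and press_button above 0.5 N), for 0.8 s.
2. the button is let go and the plate has sprung back to rest (value of joint tilt_plate below 0.03 rad and contact force between the fingers and press_button below 0.1 N), for 0.3 s.
At the end, for the whole second after the job is handed in: The plate is back at rest (within 0.03 rad of level, still), the marker has not moved (4 mm), and the seven loose things are within 20 mm of where they started (value of joint tilt_plate between -0.03 and 0.03 rad and velocity of joint tilt_plate between -0.05 and 0.05 rad/s and distance of marker_tip from where it was at the start of the episode below 0.004 m and distance of each of jar, bur_block, bench_block, graver, hammer, screwdriver, tool_cup from where it was at the start of the episode below 0.02 m); the robot touches nothing.
It fails at once if the pointer runs more than 12 mm past the marker tip (z of pointer_tip in the frame of marker_tip above 0.012 m).
It fails at once if the button is pressed with more than 25 N (contact force between the fingers and press_button above 25 N).
It fails at once if the plate is pulled up (more than 0.04 rad above rest) (value of joint tilt_plate below -0.04 rad).
It fails at once if the marker is shifted by more than 4 mm (distance of marker_tip from where it was at the start of the episode above 0.004 m).
It fails at once if a loose thing is lifted or moved by more than 20 mm (distance of any of jar, bur_block, bench_block, graver, hammer, screwdriver, tool_cup from where it was at the start of the episode above 0.02 m).
It also fails if it takes over 38 s, if anything falls off the work surface, if the arm or the gripper's body presses on something with over 40 N, if the wrist force passes 120 N, or if a joint passes its speed limit or range.

## Robot

A 6-joint arm with a two-finger parallel gripper is mounted at the origin on the work surface. World frame = base frame: x ahead of the robot, y to its left, z up, the work surface at z = 0. Lengths are in m, angles in rad, forces in N, time in s.
With the tool pointing down it reaches from about 0.25 to 0.725 m from the base axis. Payload 4 kg.
Tool frame: the origin (TCP) lies on the front face of the gripper's body, between the roots of the fingers; the fingertips stand 73 mm ahead of it and the grasp point (between the pads) lies bot.tcp_to_grasp ahead of it (bot.tcp_to_grasp is the distance from the TCP to the grasp point, in m); z points along the fingers, y is the line along which they close (so a half turn about z gives the same grasp; the last joint's range is limited). The gripper opens to 85 mm and grips with 20 to 120 N. Pads are 22 mm wide; open, the fingers measure 114 mm over their backs; the gripper's body (76 mm by 85 mm) begins 54 mm behind the grasp point. The pads swing forward as they close: fully open they stand 13 mm farther back than shut.
Start: joints at [1.32, 0.241, 0.005, 1.335, 0, 1.571], TCP at [0.124, 0.484, 0.304] pointing down, gripper open.
Joint ranges: [-2.72, 2.72], [-1.05, 1.87], [-1.09, 1.28], [-1.99, 2.15], [-1.42, 1.44], [-3.14, 3.14]. Speed limits (rad/s): [2.79, 2.79, 3.14, 3.14, 3.14, 3.14].

## Interface

Orientations are given as a unit quaternion [x, y, z, w].
In Python, from workcell import bot gives the robot as it stands.
- The arm moves only by the shell command python3 -m jog 'ROWS' [OPENING]. ROWS is JSON, one flat list of numbers, 6 for each row, row after row: the shift along the world's x, y, z scaled (see below), then the turn, a rotation vector about the world's x, y, z scaled (see below). In form: [tx, ty, tz, wx, wy, wz, tx, ty, tz, wx, wy, wz, ...]. A call has 1 to 10 rows; each row is the pose to reach, as a shift and turn from the pose commanded when the call began; what a row does not reach only later rows make up. The controller multiplies each number of a shift by 800 mm and each number of a turn by 2 rad. A row lasts 1/12 s, in which the tool goes at most 41.7 mm and 7.16 degrees, less where a joint would pass 70% of its speed; a pose out of reach is approached as far as the arm can. A call with a number of a shift or a turn outside -1 to 1 is refused whole. A call with a gripper value outside its range is refused whole. OPENING is the opening, from -1 (shut) to 1 (fully open), set as the call begins (- or left out, the last holds). The fingers move at their own pace and stop on an object; the grip force is fixed at half the most. Time passes only in rows, so rows that repeat a pose let the fingers close. It gives the time, the measured TCP pose, the force, the opening and the grip force at its end, in the units of the state.
- bot.get_obs(): the state, without advancing time (a new reading comes with each control period).
- bot.camera(name): name is "scene" or "top" or "wrist"; returns (picture, depth): 384x512x3 uint8, red, green, blue; 384x512 float32, m along the optical axis (not along the pixel's ray), 0 where there is no reading.
- bot.calibration(name): a dict with "intrinsics" (3x3 intrinsics, pixels), "pose" (4x4, takes a point from camera to world coordinates). Camera axes: x right, y up, looking along -z (the intrinsics and any distortion apply to the point x, -y, -z); pixel columns grow to the right and rows downward; lengths in m; the calibration is good to about 2 mm. A picture is of the moment at which its call begins: read the wrist's pose just before it. calibration takes no time and is no camera call; for the wrist camera it gives the pose at the moment of the call.
- bot.job_done(): hands the job in; it is judged then, once.
Trained networks look in the newest picture that a camera, given by its name, has taken for a name from the list of things; names that differ only in an ending like _2 or _b are one class to them, and where a whole thing is asked for, a point or a joint stands for the part that bears it (a point fixed in the world has none). Each returns a list of dicts, best first, with "confidence" (0 to 1); they miss things now and then, are a little off and sometimes report something else, mostly with a low value. They report only what shows in the picture. A call takes as long as a camera call.
- bot.find_in(label, camera): "at" ([x, y, z] in m, in the coordinates of the camera as it stood for that picture, good to about 4 mm: the middle of the surface that is visible of it).
- bot.tip_of(label, camera): "at" ([x, y, z] in m, in the coordinates of the camera as it stood for that picture, good to about 4 mm: a listed point, or the origin of a listed thing).
The state is a dict: "clock": time; "joint_pos": joint angles; "joint_vel": joint speeds; "tau": joint torques, N m; "eef_pos": TCP position; "tool_rot": TCP orientation; "ft_force": force on the tool from outside, world axes, zero at the start; "ft_torque": the same for the moment, N m; "grip_width": finger opening in m; "grasp_force": force on a finger pad.
Only numpy, scipy, OpenCV 4.12 (cv2) and the standard library are available. Lean on these libraries where they do the work, as an engineer would, in place of code of your own. Each camera call takes 0.05 s, during which the arm holds its last target. There are 200 camera calls.

## Working session

There is one attempt and no reset: what is moved stays moved. The work goes in short steps, Python scripts to look and compute and a shell command to move; the robot and the scene stay as the last step left them, time stands still between calls to the robot, and variables do not carry over. Pictures are saved under pics/ and viewed, at most 10 in all, crops included, and the job is handed in when it is done.

```bash
mkdir -p pics; cat > h.py <<'E'
import numpy as np, cv2
from workcell import bot
def w(cam,p):
    T=np.array(bot.calibration(cam)["pose"]); return (T@np.r_[p,1])[:3]
def shot(cam,name):
    im,d=bot.camera(cam); cv2.imwrite(f"pics/{name}.png",im[:,:,::-1]); return im,d
def tips(cam,labels,f=None):
    for l in labels:
        for r in (f or bot.tip_of)(l,cam)[:2]:
            print(cam,l,round(r["confidence"],2),np.round(w(cam,r["at"]),4))
E
python3 - <<'E'
from h import *
for c in ("scene","top"):
    shot(c,c+"0")
    tips(c,["button_top","pointer_tip","marker_tip","tilt_mount"])
    tips(c,["jar","bur_block","bench_block","graver","tool_cup"])
a=cv2.imread("pics/scene0.png");b=cv2.imread("pics/top0.png")
cv2.imwrite("pics/both0.png",cv2.resize(np.vstack([a,b]),(448,600)) if 0 else np.hstack([cv2.resize(a,(400,300)),cv2.resize(b,(400,300))]))
o=bot.get_obs();print(o["clock"],o["eef_pos"],o["tool_rot"],o["ft_force"],o["grip_width"],bot.tcp_to_grasp)
E
```

```text
scene button_top 0.7 [0.5252 0.1436 0.1116]
scene button_top 0.6 [ 0.5511 -0.1319  0.0682]
scene pointer_tip 0.86 [0.5243 0.1359 0.0642]
scene marker_tip 0.46 [0.5246 0.1425 0.1087]
scene tilt_mount 0.98 [ 5.506e-01 -5.570e-02  5.000e-04]
scene tilt_mount 0.56 [ 0.4908 -0.4766 -0.0018]
scene jar 0.47 [ 0.4145  0.0609 -0.0016]
scene bur_block 0.52 [ 0.444  -0.1783 -0.0038]
scene bench_block 0.58 [ 0.6554  0.1057 -0.002 ]
scene graver 0.62 [ 6.875e-01 -1.454e-01 -4.000e-04]
scene tool_cup 0.98 [0.6511 0.5199 0.003 ]
scene tool_cup 0.2 [ 0.4419 -0.1827 -0.0052]
top button_top 0.4 [ 0.5475 -0.1255  0.0754]
top pointer_tip 0.63 [0.5255 0.1331 0.0574]
top pointer_tip 0.22 [ 0.6895 -0.1465  0.0038]
top marker_tip 0.41 [0.5261 0.1385 0.1079]
top tilt_mount 0.68 [ 5.469e-01 -4.990e-02  5.000e-04]
top jar 0.6 [ 0.4107  0.0614 -0.004 ]
top bur_block 0.79 [ 0.4427 -0.1818  0.001 ]
top bur_block 0.58 [ 6.509e-01  5.157e-01 -5.000e-04]
top bench_block 0.66 [0.3437 0.4449 0.0033]
top bench_block 0.63 [ 0.6497  0.1099 -0.0014]
top graver 0.54 [ 0.6867 -0.1441  0.0039]
top tool_cup 0.86 [0.6516 0.5176 0.0028]
1.0 [0.12408414 0.48436818 0.30392359] [ 1.25062983e-01  9.92148804e-01  2.88231602e-05 -5.66384824e-06] [0.3187965  0.2807841  0.18178037] 0.08531210258330821 0.0539
```

View pics/both0.png

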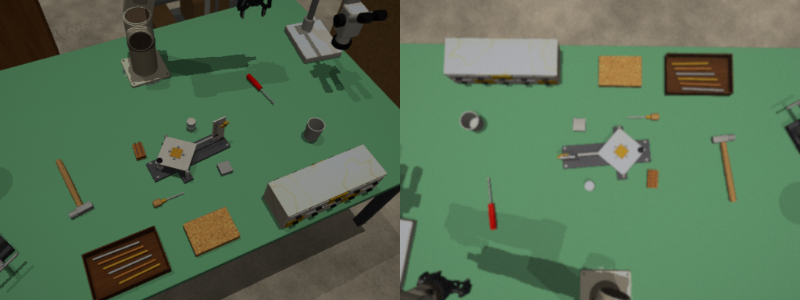

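The two views agree: the mount is at about (0.548, -0.053), with the pointer end towards +y, the button near (0.55, -0.127, 0.075) and the marker at about 0.108 high. Next I go above it with the fingers shut.

```bash
python3 -m jog '[0.25,-0.35,0,0,0,-0.3, 0.507,-0.705,0,0,0,-0.595, 0.507,-0.705,0,0,0,-0.595, 0.507,-0.705,0,0,0,-0.595, 0.507,-0.705,0,0,0,-0.595, 0.507,-0.705,0,0,0,-0.595, 0.507,-0.705,0,0,0,-0.595, 0.507,-0.705,0,0,0,-0.595, 0.507,-0.705,0,0,0,-0.595, 0.507,-0.705,0,0,0,-0.595]' -1; python3 -c "
from h import *
from scipy.spatial.transform import Rotation as R
o=bot.get_obs();print(o['eef_pos'],R.from_quat(o['tool_rot']).as_matrix().round(3))"
```

```text
clock: 1.83
eef_pos: [0.3681, 0.1442, 0.3043]
tool_rot: [0.662, 0.75, 0.001, 0.0]
ft_force: [1.4, 1.0, -0.2]
grip_width: -0.0001
grasp_force: 0.0
[0.36806368 0.14417132 0.30431332] [[-0.125  0.992  0.001]
 [ 0.992  0.125  0.001]
 [ 0.     0.001 -1.   ]]
```

```bash
python3 -m jog '[0.2,-0.28,0,0,0,0, 0.2,-0.28,0,0,0,0, 0.2,-0.28,0,0,0,0, 0.2,-0.28,0,0,0,0, 0.2,-0.28,0,0,0,0, 0.2,-0.28,0,0,0,0, 0.2,-0.28,0,0,0,0, 0.2,-0.28,0,0,0,0, 0.2,-0.28,0,0,0,0]'; python3 - <<'E'
from h import *
shot("wrist","w1"); L=["button_top","pointer_tip","marker_tip","tilt_mount"]
tips("wrist",L); shot("scene","s1"); tips("scene",L)
print(np.round(bot.calibration("wrist")["pose"],3),bot.get_obs()["eef_pos"])
a=cv2.imread("pics/w1.png");b=cv2.imread("pics/s1.png")[130:260,170:343]
cv2.imwrite("pics/b1.png",np.hstack([cv2.resize(a,(400,300)),cv2.resize(b,(400,300))]))
E
```

```text
clock: 2.58
eef_pos: [0.5276, -0.0793, 0.3032]
tool_rot: [0.661, 0.751, -0.0, -0.001]
ft_force: [-2.3, 0.3, -1.0]
grip_width: 0.0003
grasp_force: 0.0
wrist button_top 0.54 [ 0.5516 -0.1235  0.0728]
wrist marker_tip 0.46 [ 0.4436 -0.1735  0.0008]
wrist tilt_mount 0.7 [ 0.5463 -0.0518  0.0016]
scene pointer_tip 0.65 [0.5245 0.1373 0.0634]
scene marker_tip 0.59 [0.5267 0.1418 0.1067]
scene tilt_mount 0.77 [ 0.545  -0.0553  0.0007]
[[ 0.991 -0.125 -0.04   0.516]
 [ 0.131  0.943  0.305  0.001]
 [-0.    -0.307  0.952  0.374]
 [ 0.     0.     0.     1.   ]] [ 0.52716288 -0.07736586  0.30417427]
```

View pics/b1.png

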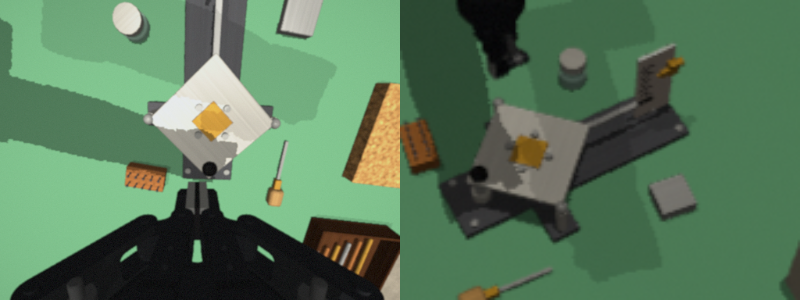

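The wrist view shows the button at about (209,168) in the composite, and the scene view shows the brass marker on the scale's right edge at (670,67). I'll view the marker and pointer from two wrist places for an accurate height difference.

```bash
cat >> h.py <<'E'
def px(cam,d,u,v,T,r=2):
    K=np.array(bot.calibration(cam)["intrinsics"]); q=d[v-r:v+r+1,u-r:u+r+1]; z=np.median(q[q>0])
    return (T@np.r_[(u-K[0,2])/K[0,0]*z,-(v-K[1,2])/K[1,1]*z,-z,1])[:3]
E
python3 - <<'E'
from h import *
im,d=bot.camera("wrist");T=np.array(bot.calibration("wrist")["pose"])
m=(im.max(2)<60).astype(np.uint8); m[:190]=0;m[226:]=0;m[:,:245]=0;m[:,290:]=0
n,l,s,c=cv2.connectedComponentsWithStats(m); i=1+s[1:,4].argmax(); print(s[i],c[i]); u,v=c[i].round().astype(int); print(px("wrist",d,u,v-2,T,3))
E
python3 -m jog '[0,0.22,-0.02,0,0,0, 0,0.22,-0.02,0,0,0, 0,0.22,-0.02,0,0,0, 0,0.22,-0.02,0,0,0, 0,0.22,-0.02,0,0,0, 0,0.22,-0.02,0,0,0]' | head -2
python3 - <<'E'
from h import *
im,d=shot("wrist","w2");np.savez("w2",d=d,T=bot.calibration("wrist")["pose"]); tips("wrist",["pointer_tip","marker_tip"])
E
python3 -m jog '[0,0.1,0,0,0,0, 0,0.1,0,0,0,0, 0,0.1,0,0,0,0, 0,0.1,0,0,0,0]' | head -2
python3 - <<'E'
from h import *
im,d=shot("wrist","w3");np.savez("w3",d=d,T=bot.calibration("wrist")["pose"]); tips("wrist",["pointer_tip","marker_tip"])
a,b=[cv2.imread(f"pics/w{i}.png") for i in (2,3)]
cv2.imwrite("pics/b2.png",np.hstack([cv2.resize(x,(400,300)) for x in (a,b)]))
E
```

```text
[247 209  30  17 321] [265.00311526 217.99065421]
[ 0.54739972 -0.1221749   0.07316587]
clock: 3.63
eef_pos: [0.5269, 0.1011, 0.2875]
wrist pointer_tip 0.84 [0.5244 0.1343 0.0668]
wrist marker_tip 0.95 [0.5331 0.1331 0.114 ]
clock: 4.12
eef_pos: [0.5276, 0.178, 0.288]
wrist marker_tip 0.81 [0.5333 0.1389 0.1123]
```

View pics/b2.png

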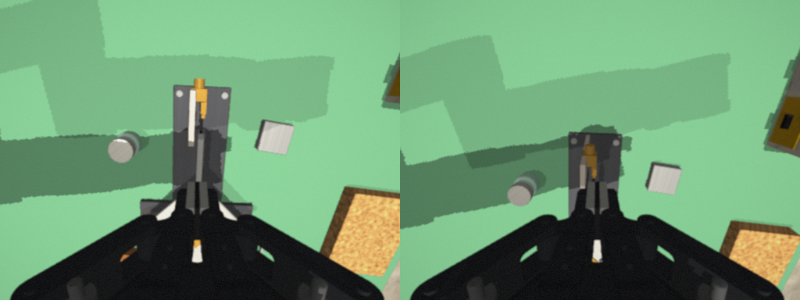

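```bash
python3 - <<'E'
from h import *
cs=[]
for i,(x,y) in ((2,(215,85)),(3,(210,155))):
    a=cv2.imread(f"pics/w{i}.png")[y:y+90,x:x+80]; cs.append(cv2.resize(a,(400,450),interpolation=cv2.INTER_NEAREST))
    f=np.load(f"w{i}.npz"); d=f["d"]
    K=np.array(bot.calibration("wrist")["intrinsics"]); T=f["T"]
    print(i)
    im=cv2.imread(f"pics/w{i}.png")
    for v in range(y+14,y+80,3):
        r=[]
        for u in range(x+35,x+52,3):
            r.append("%5.1f,%5.1f"%tuple(1000*px("wrist",d,u,v,T,0)[1:]) if d[v,u]>0 else "--")
        print(v,*r)
cv2.imwrite("pics/b3.png",np.hstack(cs))
E
```

```text
2
99 183.2, -0.8 183.7,  0.6 184.2, -0.6 184.7, -0.2 185.1,  0.5 185.6,  1.8
102 179.1,114.3 179.4,115.4 -- 180.1,114.1 181.7,  0.5 182.2,  0.9
105 176.7,114.2 177.0,115.4 177.4,115.1 177.7,114.9 178.2,  0.9 178.7,  0.9
108 174.3,114.8 174.7,116.3 175.0,115.9 175.3,114.0 174.6, -0.3 175.1, -0.6
111 171.9,115.1 172.2,113.7 172.6,115.0 172.9,114.5 171.3, 12.7 171.8, 11.6
114 169.6,119.9 170.0,120.1 170.3,120.8 170.7,121.0 171.0,121.5 168.4, 11.4
117 168.4,146.3 167.6,121.2 167.9,120.2 168.3,120.6 168.6,120.2 164.9, 11.0
120 166.2,145.4 165.2,120.7 165.6,121.1 165.9,120.5 166.2,121.2 161.4, 11.9
123 162.5,121.0 162.9,121.5 163.1,119.7 163.4,120.1 163.8,120.1 157.9, 12.5
126 160.0,120.4 160.3,120.1 160.7,120.6 161.1,121.3 161.3,120.1 154.3, 11.6
129 157.5,120.3 157.9,120.1 158.3,121.1 158.7,122.1 158.9,119.9 150.9, 12.7
132 144.7, 12.0 145.2, 11.8 145.8, 12.6 155.6,114.6 156.0,115.7 147.2, 11.3
135 141.0, 11.1 141.7, 12.5 142.2, 13.3 153.1,115.4 153.4,114.9 --
138 137.5, 12.0 138.0, 12.5 138.6, 13.0 150.5,114.4 150.9,115.0 140.2, 14.0
141 133.9, 13.0 134.3, 12.0 146.8,108.8 147.9,114.1 1
[... 1519 characters left out ...]
11.6 129.1, 13.1
208 164.1,121.6 164.2,120.7 122.4, 10.9 123.6, 12.5 124.0, 12.3 124.3, 11.7
211 161.1,121.3 161.2,120.7 118.2, 11.3 119.2, 12.3 119.1, 10.9 120.2, 12.3
214 155.8,115.8 155.5,114.0 114.7, 13.3 114.7, 12.0 115.5, 12.6 115.8, 12.2
217 151.9,113.7 152.4,113.9 110.2, 13.0 110.8, 13.0 110.7, 11.7 110.9, 10.9
220 149.3,114.9 149.5,114.5 105.5, 12.3 106.1, 12.5 106.9, 12.9 106.9, 11.7
223 146.1,114.6 146.3,114.4 100.4, 10.8 101.7, 12.5 101.5, 10.8 102.4, 11.7
226  96.2, 13.7 141.8,111.3  95.8, 10.5  97.1, 12.1  97.8, 12.4  98.7, 13.4
229  91.2, 12.6 115.8, 63.4  91.6, 11.2  92.2, 11.4  93.0, 11.7  93.5, 11.7
232 187.2,218.3 187.6,218.7 188.2,219.4 188.2,219.1 188.5,219.1 188.4,218.5
```

View pics/b3.png

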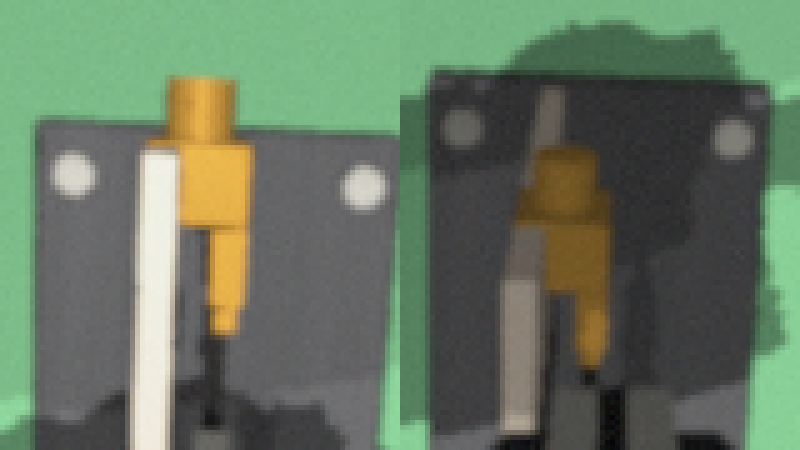

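The marker block's top is at 120.5 mm (base reads 12 mm), so its tip is at about 109.5 mm against the pointer's 62 mm. The rise needed is about 47 mm, or about 18 mm of button sink. Going above the button.

```bash
python3 -m jog '[0.028,-0.378,0,0,0,0, 0.028,-0.378,0,0,0,0, 0.028,-0.378,0,0,0,0, 0.028,-0.378,0,0,0,0, 0.028,-0.378,0,0,0,0, 0.028,-0.378,0,0,0,0, 0.028,-0.378,-0.05,0,0,0, 0.028,-0.378,-0.13,0,0,0, 0.028,-0.378,-0.13,0,0,0, 0.028,-0.378,-0.13,0,0,0]'
python3 - <<'E'
from h import *
im,d=shot("wrist","w4");T=np.array(bot.calibration("wrist")["pose"]); tips("wrist",["button_top"])
shot("scene","s4");tips("scene",["button_top","pointer_tip"])
o=bot.get_obs();print(o["eef_pos"],o["ft_force"])
a=cv2.imread("pics/w4.png");b=cv2.imread("pics/s4.png")[130:260,170:343]
cv2.imwrite("pics/b4.png",np.hstack([cv2.resize(a,(400,300)),cv2.resize(b,(400,300))]))
E
```

```text
clock: 5.1
eef_pos: [0.5442, -0.1273, 0.1764]
tool_rot: [0.662, 0.749, -0.004, -0.006]
ft_force: [-1.7, 1.0, -1.2]
grip_width: 0.0001
grasp_force: 0.0
wrist button_top 0.81 [ 0.5584 -0.121   0.0815]
scene button_top 0.54 [ 0.5506 -0.1293  0.071 ]
scene pointer_tip 0.65 [0.5227 0.1371 0.0629]
[ 0.55136705 -0.12435768  0.18706199] [ 0.06063663 -0.46769504  1.14948887]
```

View pics/b4.png

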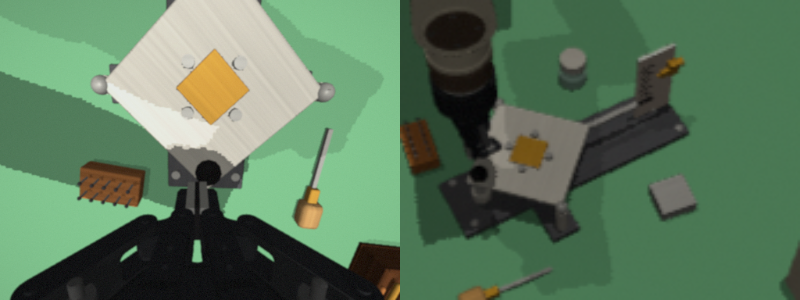

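```bash
python3 - <<'E'
from h import *
im,d=shot("wrist","w5");T=np.array(bot.calibration("wrist")["pose"]);K=np.array(bot.calibration("wrist")["intrinsics"])
def plane(u,v,z):
    r=T[:3,:3]@np.array([(u-K[0,2])/K[0,0],-(v-K[1,2])/K[1,1],-1]); return T[:3,3]+r*(z-T[2,3])/r[2]
print("button",plane(266,220,.074),"depth",px("wrist",d,266,218,T))
print("knobs",px("wrist",d,128,109,T),px("wrist",d,416,118,T))
o=bot.get_obs();e=np.r_[o["eef_pos"][:2],o["eef_pos"][2]-.073];print("tip",e)
c=np.linalg.inv(T)@np.r_[e,1];print("tip px",K@(c[:3]*[1,-1,-1]/-c[2]))
# top rim of button profile
for v in range(204,240,3): print(v,*["%.0f,%.0f,%.0f"%tuple(1000*px("wrist",d,u,v,T,0)) for u in range(248,288,6)])
cv2.imwrite("pics/b5.png",cv2.resize(cv2.imread("pics/w5.png")[190:260,220:310],(720,560),interpolation=cv2.INTER_NEAREST))
E
```

```text
button [ 0.56091516 -0.12373488  0.074     ] depth [ 0.56094378 -0.12311588  0.07176296]
knobs [ 0.45944521 -0.05966507  0.06681645] [ 6.89745714e-01 -3.82463947e-02  6.62381833e-05]
tip [ 0.55139894 -0.12411373  0.11405807]
tip px [253.46763309 246.27657714   1.        ]
204 547,-115,70 551,-114,71 555,-114,69 560,-114,66 564,-114,66 569,-113,66 573,-113,66
207 547,-117,71 551,-116,71 555,-115,71 560,-117,66 565,-116,65 569,-116,66 574,-115,65
210 547,-118,73 551,-118,72 556,-117,72 560,-117,70 565,-118,67 570,-118,65 584,-138,12
213 547,-120,74 552,-119,74 556,-120,72 560,-119,72 565,-121,66 570,-121,66 584,-141,12
216 548,-123,73 552,-122,74 556,-122,73 561,-122,71 566,-123,66 579,-145,12 585,-144,12
219 548,-125,73 552,-124,74 557,-124,74 561,-123,73 566,-126,64 580,-148,12 585,-145,16
222 548,-127,74 553,-126,74 557,-125,75 562,-127,71 574,-151,13 580,-151,12 585,-148,17
225 548,-129,74 553,-129,73 557,-128,74 569,-155,12 575,-155,12 580,-153,13 585,-151,17
228 549,-131,75 553,-132,73 558,-132,71 570,-159,11 575,-158,12 581,-157,11 587,-157,11
231 549,-135,71 554,-135,71 564,-162,13 570,-161,13 576,-161,13 581,-160,13 587,-159,12
234 547,-113,121 550,-113,121 553,-112,122 570,-165,11 nan,nan,nan 582,-163,12 588,-163,12
237 547,-113,126 550,-113,124 553,-112,125 573,-175,-2 579,-174,-1 585,-173,-0 591,-172,1
  return _methods._mean(a, axis=axis, dtype=dtype,
  ret = ret.dtype.type(ret / rcount)
```

View pics/b5.png

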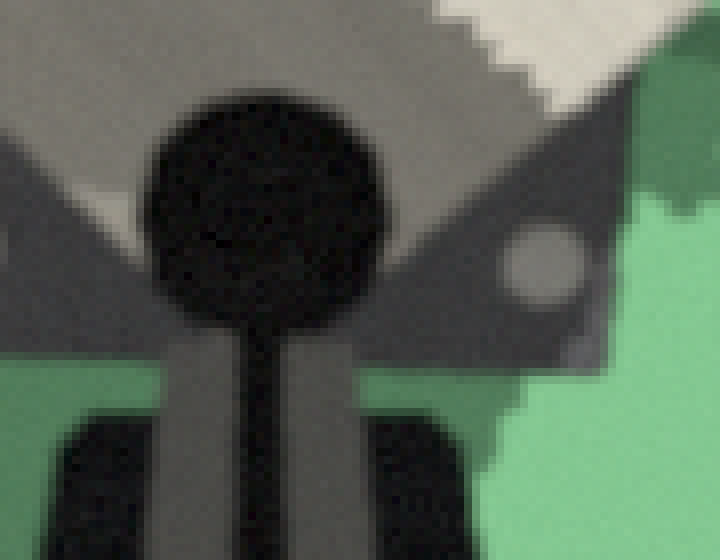

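Fingertips are aligned with the button within 2 mm: in the crop its centre is at (265,213) and the finger seam is below it at x=262. Lowering to just above it.

```bash
python3 -m jog '[0,0.001,-0.01,0,0,0, 0,0.001,-0.02,0,0,0, 0,0.001,-0.03,0,0,0, 0,0.001,-0.042,0,0,0, 0,0.001,-0.042,0,0,0, 0,0.001,-0.042,0,0,0, 0,0.001,-0.042,0,0,0, 0,0.001,-0.042,0,0,0]'
```

```text
clock: 6.07
eef_pos: [0.55, -0.1236, 0.1505]
tool_rot: [0.66, 0.752, 0.0, 0.0]
ft_force: [-0.3, -0.9, 0.4]
grip_width: -0.0
grasp_force: 0.0
```

```bash
python3 -m jog '[0.001,0,-0.003,0,0,0, 0.001,0,-0.005,0,0,0, 0.001,0,-0.007,0,0,0, 0.001,0,-0.009,0,0,0, 0.001,0,-0.011,0,0,0, 0.001,0,-0.013,0,0,0, 0.001,0,-0.015,0,0,0, 0.001,0,-0.015,0,0,0, 0.001,0,-0.015,0,0,0]'
python3 - <<'E'
from h import *
shot("scene","s6");tips("scene",["pointer_tip","marker_tip"])
f=[]
for _ in range(4):
    o=bot.get_obs();f.append(np.r_[o["eef_pos"],o["ft_force"]]);bot.camera("scene")
print(np.mean(f,0).round(4))
E
```

```text
clock: 6.82
eef_pos: [0.5509, -0.124, 0.1387]
tool_rot: [0.66, 0.751, -0.0, 0.001]
ft_force: [-0.1, -2.9, 4.2]
grip_width: -0.0
grasp_force: 1.8
scene pointer_tip 0.76 [0.5248 0.1355 0.0832]
scene marker_tip 0.54 [0.5281 0.1445 0.1081]
[ 0.5508 -0.1237  0.1386  1.0681 -2.7717  3.6505]
```

```bash
python3 -m jog '[0,0,-0.002,0,0,0, 0,0,-0.004,0,0,0, 0,0,-0.006,0,0,0, 0,0,-0.008,0,0,0, 0,0,-0.01,0,0,0, 0,0,-0.01,0,0,0, 0,0,-0.01,0,0,0, 0,0,-0.01,0,0,0]'
python3 - <<'E'
from h import *
shot("scene","s7");tips("scene",["pointer_tip","marker_tip"]);shot("top","t7");tips("top",["pointer_tip","marker_tip"])
f=[]
for _ in range(3):
    o=bot.get_obs();f.append(np.r_[o["eef_pos"],o["ft_force"]]);bot.camera("scene")
print(np.mean(f,0).round(4))
im,d=shot("wrist","w7");tips("wrist",["pointer_tip","marker_tip"])
b=cv2.imread("pics/s7.png")[135:215,260:360];a=cv2.imread("pics/w7.png")
cv2.imwrite("pics/b7.png",np.hstack([cv2.resize(b,(400,320),interpolation=cv2.INTER_CUBIC),cv2.resize(a,(400,320))]))
E
```

```text
clock: 7.83
eef_pos: [0.5508, -0.1236, 0.1308]
tool_rot: [0.66, 0.752, 0.0, 0.0]
ft_force: [0.3, -2.8, 7.2]
grip_width: 0.0001
grasp_force: 3.5
scene pointer_tip 0.73 [0.5249 0.1319 0.1048]
scene marker_tip 0.4 [0.5237 0.1411 0.1095]
top pointer_tip 0.74 [0.5281 0.1281 0.103 ]
top marker_tip 0.46 [0.5235 0.1407 0.1098]
[ 0.5508 -0.1236  0.1308  0.173  -3.1306  6.6605]
```

View pics/b7.png

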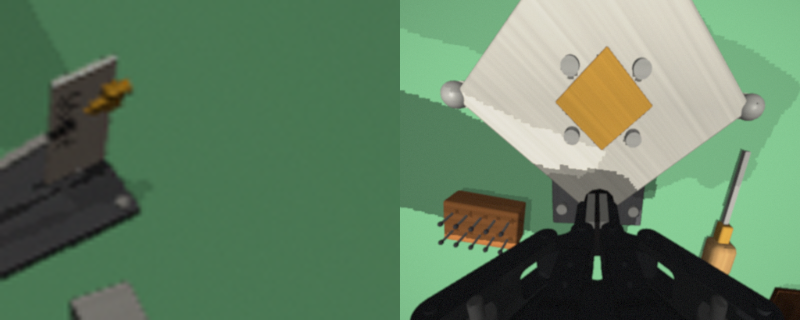

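The scene crop shows the pointer's end (70,130) still a bit below the marker wedge's tip (85,108). I'll get the exact tilt from the plate's plane in the wrist depth.

```bash
cat >> h.py <<'E'
def tilt():
    im,d=bot.camera("wrist");T=np.array(bot.calibration("wrist")["pose"])
    K=np.array(bot.calibration("wrist")["intrinsics"])
    P=[]
    for c in range(0,1):
        v,u=np.mgrid[20:200:2,190:330:2];v=v.ravel();u=u.ravel();z=d[v,u];k=z>0;v,u,z=v[k],u[k],z[k]
        P=np.c_[(u-K[0,2])/K[0,0]*z,-(v-K[1,2])/K[1,1]*z,-z]@T[:3,:3].T+T[:3,3]
    k=np.ones(len(P),bool)
    k=P[:,2]>.045
    for t in (.02,.006,.003,.002):
        c=P[k].mean(0);n=np.linalg.svd(P[k]-c,full_matrices=False)[2][2];n*=np.sign(n[2]);k=abs((P-c)@n)<t
    print("tilt",np.arccos(n[2]).round(4),"normal",n.round(4),k.sum(),"rise",190*np.sqrt(1-n[2]**2))
E
python3 -c "
from h import *
tilt();tilt();print(bot.get_obs()['clock'])"
```

```text
tilt 0.2113 normal [ 0.017  -0.2091  0.9778] 4741 rise 39.85296697751512
tilt 0.2112 normal [ 0.0171 -0.2089  0.9778] 4663 rise 39.83070999816481
8.5333
```

Rise is 39.8 mm, about 7 mm short, so 2.4 mm more press and then hold.

```bash
python3 -m jog '[0,0,-0.001,0,0,0, 0,0,-0.002,0,0,0, 0,0,-0.003,0,0,0, 0,0,-0.003,0,0,0, 0,0,-0.003,0,0,0, 0,0,-0.003,0,0,0, 0,0,-0.003,0,0,0, 0,0,-0.003,0,0,0]' | head -4
python3 - <<'E'
from h import *
tilt();tilt()
shot("scene","s8");tips("scene",["pointer_tip","marker_tip"]);shot("top","t8");tips("top",["pointer_tip","marker_tip"])
b=cv2.imread("pics/s8.png")[145:180,265:305]
cv2.imwrite("pics/b8.png",cv2.resize(b,(640,560),interpolation=cv2.INTER_CUBIC))
E
```

```text
clock: 9.2
eef_pos: [0.5508, -0.1235, 0.1286]
tool_rot: [0.66, 0.752, 0.0, 0.0]
ft_force: [-0.4, -2.7, 7.9]
tilt 0.2413 normal [ 0.0195 -0.2382  0.971 ] 4670 rise 45.406233483703744
tilt 0.2417 normal [ 0.0197 -0.2386  0.9709] 4703 rise 45.48571524749564
scene pointer_tip 0.61 [0.5253 0.1319 0.109 ]
scene marker_tip 0.47 [0.5239 0.1441 0.108 ]
top pointer_tip 0.93 [0.5274 0.1278 0.1068]
top marker_tip 0.42 [0.5224 0.1409 0.1094]
```

View pics/b8.png

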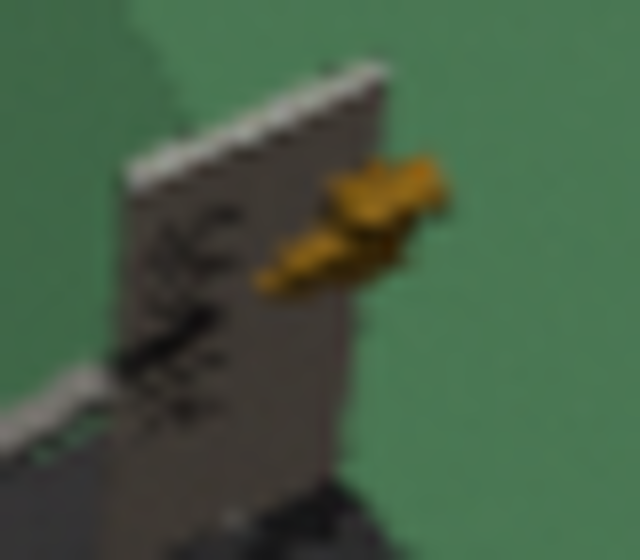

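The pointer end (215,315) is 2–4 mm below level with the wedge tip (260,283), at about 3 crop px per mm. Adding 0.8 mm of press and holding more than a second.

```bash
python3 -m jog '[0,0,-0.001,0,0,0, 0,0,-0.001,0,0,0, 0,0,-0.001,0,0,0, 0,0,-0.001,0,0,0, 0,0,-0.001,0,0,0, 0,0,-0.001,0,0,0, 0,0,-0.001,0,0,0, 0,0,-0.001,0,0,0, 0,0,-0.001,0,0,0, 0,0,-0.001,0,0,0]' | head -4
python3 - <<'E'
from h import *
tilt()
for i in range(3):
    bot.camera("scene");tips("scene",["pointer_tip","marker_tip"])
E
python3 -m jog '[0,0,0,0,0,0, 0,0,0,0,0,0, 0,0,0,0,0,0, 0,0,0,0,0,0, 0,0,0,0,0,0, 0,0,0,0,0,0, 0,0,0,0,0,0]' | head -4
```

```text
clock: 10.43
eef_pos: [0.5508, -0.1234, 0.1279]
tool_rot: [0.66, 0.752, 0.0, 0.0]
ft_force: [-0.6, -2.0, 8.5]
tilt 0.2519 normal [ 0.0201 -0.2484  0.9684] 4701 rise 47.357347113816516
scene pointer_tip 0.75 [0.526  0.1297 0.1104]
scene pointer_tip 0.22 [ 0.4159  0.0626 -0.0011]
scene marker_tip 0.38 [0.5243 0.1394 0.1087]
scene pointer_tip 0.76 [0.5236 0.1324 0.1109]
scene marker_tip 0.55 [0.5251 0.1388 0.1092]
scene pointer_tip 0.72 [0.5242 0.1288 0.1105]
scene marker_tip 0.6 [ 0.4915 -0.4714 -0.0046]
scene marker_tip 0.47 [0.5263 0.1432 0.1102]
clock: 11.52
eef_pos: [0.5508, -0.1234, 0.1279]
tool_rot: [0.66, 0.752, 0.0, 0.0]
ft_force: [-0.4, -1.5, 8.1]
```

Level: tilt gives 47.4 mm of rise and the networks give 110.6 against 109.5, held over 1.5 s. Releasing gently.

```bash
python3 -m jog '[0,0,0.003,0,0,0, 0,0,0.006,0,0,0, 0,0,0.009,0,0,0, 0,0,0.012,0,0,0, 0,0,0.015,0,0,0, 0,0,0.018,0,0,0, 0,0,0.021,0,0,0, 0,0,0.025,0,0,0, 0,0,0.035,0,0,0, 0,0,0.06,0,0,0]' | head -4
python3 -m jog '[0,0,0.04,0,0,0, 0,0,0.08,0,0,0, 0,0,0.1,0,0,0, 0,0,0.1,0,0,0, 0,0,0.1,0,0,0, 0,0,0.1,0,0,0, 0,0,0.1,0,0,0, 0,0,0.1,0,0,0]' | head -4
python3 -c "
from h import *
tilt();bot.camera('scene');tips('scene',['pointer_tip','marker_tip'])"
```

```text
clock: 12.35
eef_pos: [0.548, -0.1226, 0.1723]
tool_rot: [0.66, 0.752, -0.002, -0.004]
ft_force: [-0.1, 0.2, 0.1]
clock: 13.02
eef_pos: [0.5497, -0.1233, 0.2534]
tool_rot: [0.66, 0.752, -0.001, -0.002]
ft_force: [0.6, 0.6, -0.9]
tilt 0.0076 normal [ 0.0012 -0.0075  1.    ] 3984 rise 1.4401860146834948
scene pointer_tip 0.83 [0.5234 0.1365 0.0643]
scene pointer_tip 0.43 [ 0.6883 -0.1416 -0.0021]
scene marker_tip 0.61 [0.5258 0.1412 0.1078]
```

```bash
python3 -c "
from workcell import bot
print(bot.job_done())"
```

```text
the job is handed in; nothing more can be done
None
```

I pressed the button until the pointer was level with the marker tip (within about 1 mm by my measurements) and held it there for over a second. I then released it, the plate sprang back to rest, and I handed the job in at about 13 s; no verdict came back.

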